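# Draw the warm sample tray out with the hook

### The job

Take the orange-handled hook from its cradle, lower it into the red pull ring of the tube tray and, with the hook alone, draw the tray out of the incubator until you feel it bear on its hidden stop; hold it firmly there for a moment with a pull of about 10 N, and never load the ring with more than 20 N. Then unhook, leave the tray drawn out at its stop, and lay the hook back in its cradle the way it lay. Do not touch the tray with the gripper or arm, and leave the reagent bottle, beaker and jar alone.

Things in the scene. Friction and masses are not known exactly. Their poses are not given: they have to be found in the camera images.
- incubator: White bench incubator (155 deep, 168 wide, 106 mm high; control panel on its -y side) with clear cyan roof. Fixed. Origin: on the bench, on the runway's centre line, 30 mm outside the mouth; +x points in, so the tray comes out along -x. Aluminium runway 137 wide, deck 8 mm high, reaches 120 mm out of the origin; lipped channels (20.5 mm high) along both edges guide the tray, 2.5 mm play.
- endpiece: Black end piece fixed across the runway's outer end, x = -126 mm of the incubator; 23 mm high at its ends, 8 mm in the middle; origin on the bench, axes as the incubator's. Inside the channels it carries two rigid stop blocks, out of sight, set anywhere: they end the tray's travel 60 to 120 mm from its start, at a place not given that has to be felt.
- tray: Cyan tube tray, 120 long, 120 wide at its foot flanges (100 above), 36 mm high, tubes up to 60; 0.3 to 0.65 kg, loose in the runway, slides at some 1 to 6 N. Origin under its centre, axes as the incubator's. Its front face is at x = -60 mm.
- ring (a point): Centre of the red pull ring, rigid and level on the tray's front: clear inside diameter 24 mm, bar 7 mm thick, centre 38 mm above the bench (86 mm ahead of the tray's origin), nothing below it down to the deck at 8 mm. It starts in the open, outside the mouth, within 10 mm of the incubator's origin along x.
- hook_grip (a point): Centre of the hook tool's orange handle, 22 x 22 mm, to be pinched across its width; loose, 0.14 kg. The tool's x runs from handle to hook end, z up, y across. The handle reaches from x = -65 to +60 mm, then a steel shank 8 mm thick, and at x = 175 mm a 7 mm thick prong turned down.
- hook_tip (a point): Middle of the rounded lower end of the hook's prong: 172 mm ahead of and 34 mm below the handle's centre in the tool's frame; the tip ends 3.5 mm lower.
- cradle_seat (a point): Where the handle's centre lies with the tool in its fixed grey cradle (within 4 mm along x): 55 mm above the bench; axes as the tool's. Base plate 6 mm high; two U saddles 10 mm thick at x = -47 (for the handle: opening 30 mm wide, floor 44 high) and x = +105 mm (for the shank: opening 16 wide, floor 51 high), flared at the top, up to 75 mm high. The handle between them is free.
- reagent: Bystander: amber reagent bottle, 48 mm diameter, 85 mm high, loose; origin under its centre.
- beaker: Bystander: glass beaker, 56 mm diameter, 65 mm high, loose; origin under its centre.
- jar: Bystander: white jar, 50 mm diameter, 60 mm high, loose; origin under its centre.
Mind the look-alikes: they are no part of the job. Leave any black or green look-alike of the part that bears hook_grip alone.

How it is judged:
By the outcome, as a careful person would: the job done as asked, in the order asked, and still so for the second after the job is handed in, with the robot touching nothing.
It also fails if it takes over 61 s, if anything falls off the work surface, if the arm or the gripper's body presses on something with over 40 N, if the wrist force passes 120 N, or if a joint passes its speed limit or range.

### The arm

A 6-joint arm with a two-finger parallel gripper is mounted at the origin on the work surface. World frame = base frame: x ahead of the robot, y to its left, z up, the work surface at z = 0. Lengths are in m, angles in degrees, forces in N, time in s.
With the tool pointing down it reaches from about 0.25 to 0.725 m from the base axis. Payload 9.7 kg.
Tool frame: the origin (TCP) lies on the centre line of the jaws, within the pads' length; the fingertips stand 17 mm ahead of it and the grasp point (between the pads) lies 2 mm behind it (bot.nose_length is the distance from the TCP to the fingertips, in m); x points along the fingers, y is the direction in which the jaws open and shut, and the axes are right-handed (so a half turn about x gives the same grasp; the last joint's range is limited). The gripper opens to 85 mm and grips with 20 to 120 N. Pads are 22 mm wide; open, the fingers measure 114 mm over their backs; the gripper's body (76 mm by 85 mm) begins 54 mm behind the grasp point. The pads swing forward as they close: fully open they stand 13 mm farther back than shut.
Start: joints at [69.041, 4.979, 10.078, 95.1, 0, 90], TCP at [0.197, 0.514, 0.248] pointing down, gripper open.
Joint ranges: [-179.16, 179.16], [-48.56, 103.87], [-65.8, 70.77], [-126.05, 130.52], [-82.76, 87.17], [-180, 180]. Speed limits (degrees/s): [127.2, 127.2, 147.25, 180, 180, 180].

### API

Orientations are given as [roll, pitch, yaw] about the fixed x, y, z axes, in that order (R = Rz(yaw) Ry(pitch) Rx(roll)).
In Python, from workcell import bot, viewer, ticket gives the robot as it stands.
- The arm moves only by the tool jog_arm, never from a script. Its argument "deltas" is a list of rows, each an object of numbers: "fingers": the opening, from 0 (shut) to 1 (fully open); "x", "y", "z": the shift along the world's x, y, z in mm; "twist": the turn about the world's z in degrees. A call has 1 to 10 rows; each row is the pose to reach, as a shift and turn from the pose measured when the call began; what a row does not reach only later rows make up. A row lasts 1/10 s, in which the tool goes at most 50 mm and 8.59 degrees, less where a joint would pass 70% of its speed; a pose out of reach is approached as far as the arm can. A call with a gripper value outside its range is refused whole. The fingers move at their own pace and stop on an object; "grip_force" is the grip in N (left out, the last holds). Time passes only in rows, so rows that repeat a pose let the fingers close. It gives the time, the measured TCP pose, the force and the opening at its end, in the units of the state.
- bot.get_obs(): the state, without advancing time (a new reading comes with each control period).
- viewer.camera(name): name is "scene" or "top"; returns a dict with "image" (420x560x3 uint8, red, green, blue), "fovy" (degrees; the focal length in pixels is half the picture's height over the tangent of half this angle, whatever the lens; pixels are square), "cx", "cy" (the principal point, pixels), "D" ([k1, k2, p1, p2, k3] as OpenCV has them; the pictures are not rectified), "world_to_cam" (4x4, takes a point from world to camera coordinates). Camera axes: x right, y down, z forward; pixel columns grow to the right and rows downward; lengths in m; the calibration is good to about 2 mm. A picture is of the moment at which its call begins. There is no depth.
- ticket.job_done(): hands the job in, once; it reports no verdict.
The state is a dict: "time": time; "q": joint angles; "qd": joint speeds; "joint_efforts": joint torques, N m; "ee_pos": TCP position; "tcp_rot": TCP orientation; "wrist_force": force on the tool from outside, world axes, zero at the start; "torque": the same for the moment, N m; "opening": finger opening in m.
Only numpy, scipy, OpenCV 4.12 (cv2) and the standard library are available. Lean on these libraries where they do the work, as an engineer would, in place of code of your own. Each camera call takes 0.05 s, during which the arm holds its last target.

## Working session

There is one attempt and no reset: what is moved stays moved. The work goes in short steps, Python scripts to look and compute and a tool call to move; the robot and the scene stay as the last step left them, time stands still between calls to the robot, and variables do not carry over. Pictures are saved under pics/ and viewed, and the job is handed in when it is done.

Besides the shell and the picture viewer there is one more tool, called by a JSON object that holds its "method" and its "body", one argument or row to a line. jog_arm: Moves the arm, as the interface text tells. Its arguments: {"type":"object","properties":{"deltas":{"type":"array"},"grip_force":{"type":"number"}},"required":["deltas"]}

```bash
mkdir -p pics; cat > h.py <<'E'
import numpy as np, cv2
from workcell import bot, viewer, ticket
def cam(n):
    c=viewer.camera(n); h,w=c["image"].shape[:2]
    f=h/2/np.tan(np.radians(c["fovy"])/2)
    c["K"]=np.array([[f,0,c["cx"]],[0,f,c["cy"]],[0,0,1]]);c["D"]=np.array(c["D"],float);c["T"]=np.array(c["world_to_cam"]);return c
def proj(c,P):
    P=np.atleast_2d(np.array(P,float)); r,_=cv2.Rodrigues(c["T"][:3,:3])
    return cv2.projectPoints(P,r,c["T"][:3,3],c["K"],c["D"])[0].reshape(-1,2)
def unproj(c,uv,z):
    u=cv2.undistortPoints(np.array(uv,float).reshape(-1,1,2),c["K"],c["D"]).reshape(-1,2)
    R=c["T"][:3,:3];t=c["T"][:3,3];o=-R.T@t
    d=np.c_[u,np.ones(len(u))]@R
    return o+d*((z-o[2])/d[:,2])[:,None]
def save(c,name,crop=None,s=1):
    im=c["image"][:,:,::-1]
    if crop: x0,y0,x1,y1=crop; im=im[y0:y1,x0:x1]
    if s!=1: im=cv2.resize(im,None,fx=s,fy=s,interpolation=cv2.INTER_CUBIC)
    cv2.imwrite("pics/"+name,im)
E
python3 - <<'E'
from h import *
import pickle
d={}
for n in("scene","top"):
    c=cam(n);save(c,n+"0.png");d[n]=c
    R=c["T"][:3,:3];print(n,-R.T@c["T"][:3,3],R[2],c["D"],c["fovy"])
pickle.dump(d,open("c0.pkl","wb"))
print(bot.get_obs())
E
```

```text
scene [1.40813789 0.01664567 1.03028157] [-0.69982024 -0.09245664 -0.70831025] [-0.06184283  0.          0.          0.          0.        ] 48.04240716414195
top [ 0.23715518 -0.12780204  1.0864247 ] [ 0.22281557 -0.0107138  -0.97480174] [-0.00650686  0.          0.          0.          0.        ] 55.66253194483065
{'time': 0.1, 'q': array([6.90400400e+01, 5.00898346e+00, 1.00382056e+01, 9.50980323e+01,
       1.54609432e-03, 9.00012447e+01]), 'qd': array([ 0.12523599, -0.08217483,  0.16901169, -0.16341772, -0.05355345,
        0.05718699]), 'joint_efforts': array([ 4.71939729e-04, -5.21561193e+01,  4.65654194e+01,  1.59636576e-02,
        3.90667765e-05,  8.93286170e-06]), 'ee_pos': array([0.19667329, 0.51344378, 0.24763695]), 'tcp_rot': array([ -91.28591584,   89.93117247, -112.2471215 ]), 'wrist_force': array([ 0.42935991,  0.25562985, -0.69286767]), 'torque': array([-0.01878233,  0.02085217,  0.02099156]), 'opening': 0.08532733460830591}
```

View pics/scene0.png

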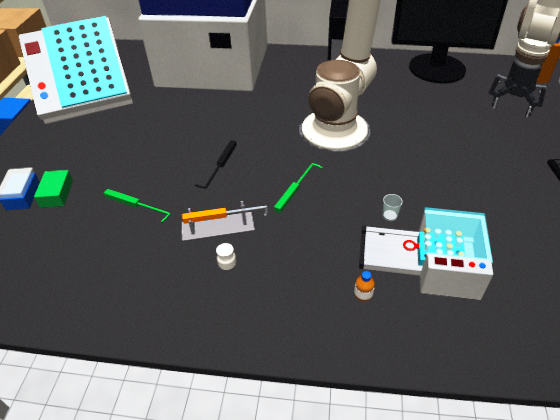

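View pics/top0.png

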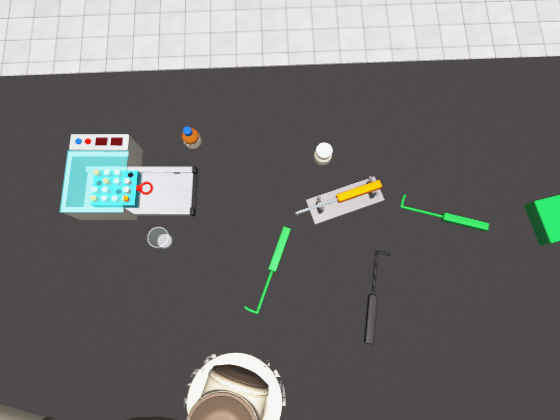

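```bash
python3 - <<'E'
from h import *
import pickle
d=pickle.load(open("c0.pkl","rb"))
c=d["top"]
save(c,"t_h.png",(280,160,400,240),6)
save(c,"t_i.png",(50,120,210,240),5)
save(d["scene"],"s_h.png",(160,180,290,280),6)
E
```

```text
(no output)
```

View pics/t_h.png

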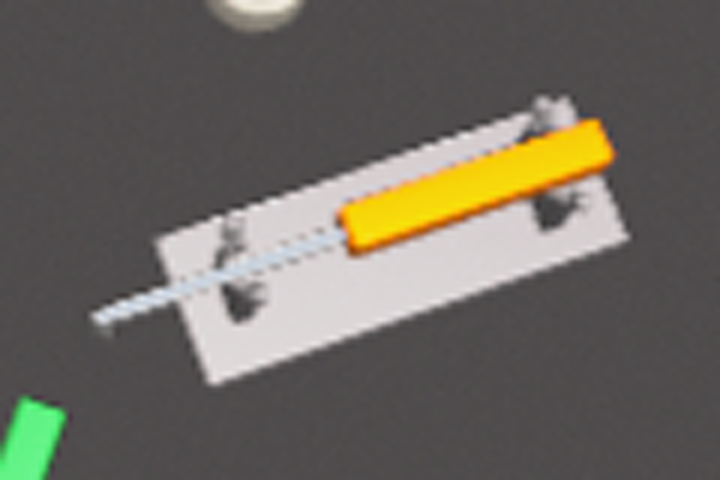

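View pics/t_i.png

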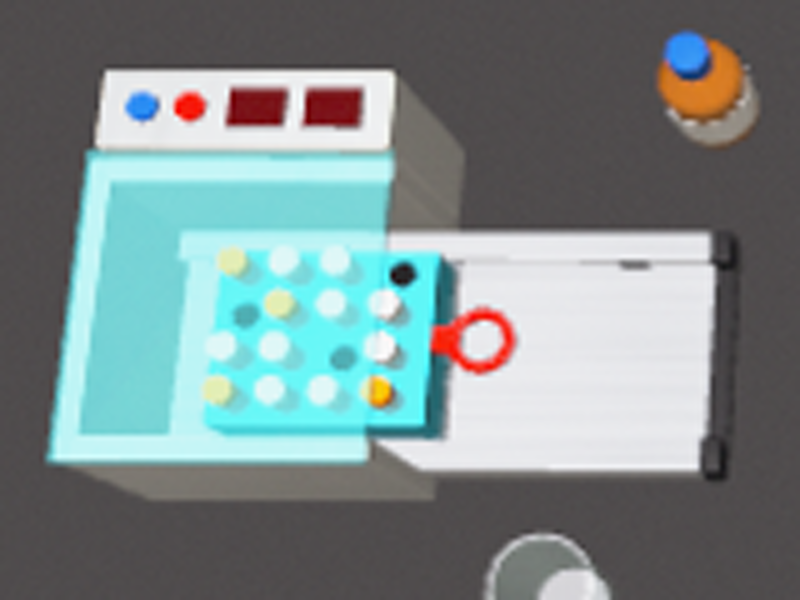

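View pics/s_h.png

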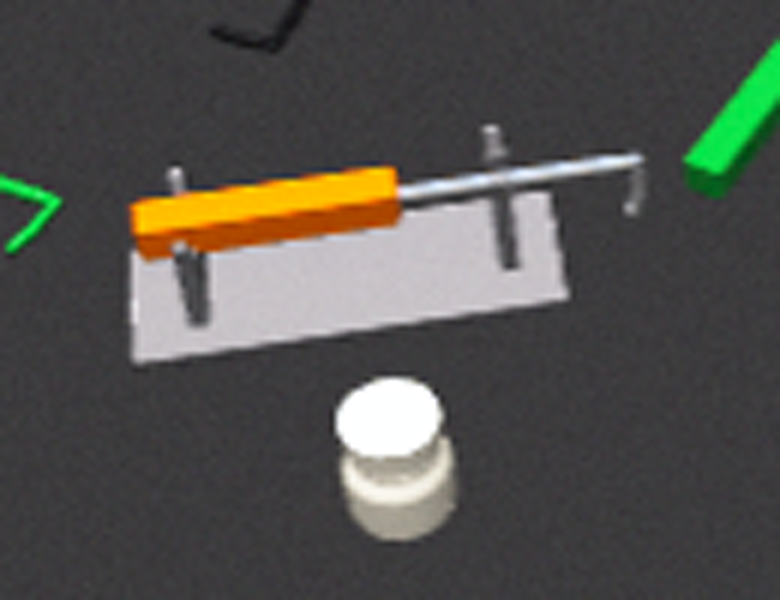

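```bash
cat > m.py <<'E'
from h import *
from scipy.optimize import minimize
def omask(c):
    h=cv2.cvtColor(c["image"],cv2.COLOR_RGB2HSV); return ((h[...,0]>8)&(h[...,0]<28)&(h[...,1]>170)&(h[...,2]>90)).astype(np.uint8)
def rmask(c):
    h=cv2.cvtColor(c["image"],cv2.COLOR_RGB2HSV); return (((h[...,0]<5)|(h[...,0]>174))&(h[...,1]>140)&(h[...,2]>120)).astype(np.uint8)
def comp(m,near,rad):
    yy,xx=np.mgrid[:m.shape[0],:m.shape[1]]; return m*(((xx-near[0])**2+(yy-near[1])**2)<rad**2)
def boxcost(p,obs,z,dims):
    x0,x1,y,hz=dims; a=np.radians(p[2]); R=np.array([[np.cos(a),-np.sin(a)],[np.sin(a),np.cos(a)]])
    P=[]
    for X in(x0,x1):
        for Y in(-y,y):
            for Z in(-hz,hz): P.append([*(R@[X,Y]+p[:2]),z+Z])
    tot=0
    for c,m in obs:
        S=4; u=proj(c,P)
        lo=u.min(0).astype(int)-8; hi=u.max(0).astype(int)+8
        img=np.zeros(((hi-lo)[1]*S,(hi-lo)[0]*S),np.uint8)
        cv2.fillConvexPoly(img,cv2.convexHull(((u-lo+.5)*S*16).astype(np.int32)),1,shift=4)
        r=img.reshape((hi-lo)[1],S,(hi-lo)[0],S).mean((1,3))
        mm=m[lo[1]:hi[1],lo[0]:hi[0]]
        if mm.shape!=r.shape: return 1e9
        tot+=np.abs(r-mm).sum()+(m.sum()-mm.sum())
    return tot
def fitbox(obs,z,dims,p0):
    best=None
    for s in(1,.3):
        p0=minimize(boxcost,p0,(obs,z,dims),method="Nelder-Mead",options=dict(initial_simplex=np.array([p0,p0+np.array([.01*s,0,0]),p0+np.array([0,.01*s,0]),p0+np.array([0,0,5*s])]))).x
    return p0,boxcost(p0,obs,z,dims)
def ringc(c,near,rad=25):
    m=comp(rmask(c),near,rad); n,l,st,ce=cv2.connectedComponentsWithStats(m)
    # hole centroid: fit hole
    f=m.copy(); ff=np.zeros((f.shape[0]+2,f.shape[1]+2),np.uint8); g=f.copy(); cv2.floodFill(g,ff,(0,0),1); hole=(g==0)
    y,x=np.nonzero(hole); return (x.mean() if len(x) else None,y.mean() if len(y) else None,len(x),m.sum(),hole)
E
python3 - <<'E'
from m import *
import pickle
d=pickle.load(open("c0.pkl","rb"))
t,s=d["top"],d["scene"]
ot=(t,comp(omask(t),(360,190),30)); os_=(s,comp(omask(s),(205,215),30))
print(ot[1].sum(),os_[1].sum())
p0=np.array([*unproj(t,[[360,190]],.055)[0][:2],105.])
dims=(-.065,.06,.011,.011)
for o in([ot],[os_],[ot,os_]): print(fitbox(o,.055,dims,p0))
for c,n in((t,(147,188)),(s,(410,245))):
    r=ringc(c,n);print(r[:4]); 
    if r[0]: print(unproj(c,[r[:2]],.038))
E
```

```text
383 433
(array([  0.5217413 ,  -0.3464831 , 107.69658185]), np.float64(82.625))
(array([  0.51719025,  -0.34749045, 107.67962858]), np.float64(63.625))
(array([  0.52021869,  -0.34659816, 107.43750285]), np.float64(185.1875))
(np.float64(145.80645161290323), np.float64(187.6451612903226), 62, np.uint64(84))
[[0.55940519 0.2314347  0.038     ]]
(np.float64(409.3541666666667), np.float64(244.85416666666666), 48, np.uint64(77))
[[0.55743194 0.22975948 0.038     ]]
```

```bash
python3 - <<'E'
from m import *
import pickle
d=pickle.load(open("c0.pkl","rb"))
t,s=d["top"],d["scene"]
f=lambda l:np.array(l)/5+[50,120]-.4
def yaw(a,b): return np.degrees(np.arctan2(*(b-a)[1::-1]))
e=unproj(t,f([[724,247],[714,460]]),.023);print(e,yaw(*e)-90+180)
r=unproj(t,f([[367,462],[50,462],[392,152],[88,152]]),.106);print(r,yaw(r[0],r[1]),yaw(r[2],r[3]),yaw(r[2],r[0]),yaw(r[3],r[1]))
e=unproj(t,f([[710,234],[390,232],[700,470],[430,472]]),.0205);print(e,yaw(e[0],e[1]),yaw(e[2],e[3]))
save(s,"s_i.png",(350,195,500,305),5)
for n,near in(("reagent",0),): pass
print(unproj(t,[[191,134]],.085),unproj(t,[[155,237],[166,241]],.0),unproj(t,[[323,152]],.06))
E
```

```text
[[0.61311234 0.10192175 0.023     ]
 [0.49031977 0.10637421 0.023     ]] 267.92336573350383
[[0.47664244 0.26354531 0.106     ]
 [0.48316039 0.4241608  0.106     ]
 [0.64335749 0.25854026 0.106     ]
 [0.64995596 0.41826329 0.106     ]] 87.67615033688672 87.63434754718766 178.2804074494097 177.97499634388225
[[0.62204578 0.11042658 0.0205    ]
 [0.63062235 0.29114508 0.0205    ]
 [0.48558635 0.1145563  0.0205    ]
 [0.4904741  0.26278416 0.0205    ]] 87.28288578200704 88.11138347252788
[[0.69123258 0.09857753 0.085     ]] [[0.4279298  0.21403076 0.        ]
 [0.41553612 0.18338692 0.        ]] [[ 0.63486193 -0.25794636  0.06      ]]
```

View pics/s_i.png

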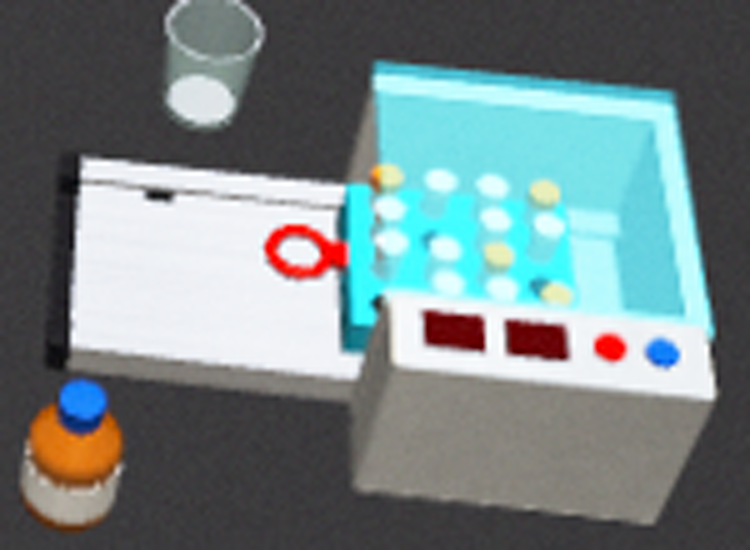

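```bash
cat >> h.py <<'E'
from scipy.spatial.transform import Rotation as Ro
def jaw(o=None):
    o=o or bot.get_obs(); R=Ro.from_euler("xyz",o["tcp_rot"],degrees=True).as_matrix()
    return np.degrees(np.arctan2(R[1,1],R[0,1])),R
E
python3 - <<'E'
from h import *
a,R=jaw();print(a);print(R.round(3));o=bot.get_obs();print(o["ee_pos"],(np.array([.5195,-.347,.055])-o["ee_pos"])*1000)
E
```

```text
69.03879526582162
[[-0.     0.358  0.934]
 [-0.001  0.934 -0.358]
 [-1.    -0.001 -0.   ]]
[0.19667329 0.51344378 0.24763695] [ 322.82671408 -860.44377944 -192.63694964]
```

{"method": "jog_arm", "body": {
  "deltas": [
    {"x": 120, "y": -320, "z": 0, "twist": -20, "fingers": 1},
    {"x": 120, "y": -320, "z": 0, "twist": -20},
    {"x": 120, "y": -320, "z": 0, "twist": -30},
    {"x": 323, "y": -860, "z": -50, "twist": -51.4},
    {"x": 323, "y": -860, "z": -50, "twist": -51.4},
    {"x": 323, "y": -860, "z": -50, "twist": -51.4},
    {"x": 323, "y": -860, "z": -50, "twist": -51.4},
    {"x": 323, "y": -860, "z": -50, "twist": -51.4},
    {"x": 323, "y": -860, "z": -50, "twist": -51.4},
    {"x": 323, "y": -860, "z": -50, "twist": -51.4}
  ],
  "grip_force": 100
}}

```text
validation failed for argument at $.de...
```

{"method": "jog_arm", "body": {
  "deltas": [
    {"x": 120, "y": -320, "z": 0, "twist": -20, "fingers": 1},
    {"x": 120, "y": -320, "z": 0, "twist": -20, "fingers": 1},
    {"x": 120, "y": -320, "z": 0, "twist": -30, "fingers": 1},
    {"x": 323, "y": -860, "z": -50, "twist": -51.4, "fingers": 1},
    {"x": 323, "y": -860, "z": -50, "twist": -51.4, "fingers": 1},
    {"x": 323, "y": -860, "z": -50, "twist": -51.4, "fingers": 1},
    {"x": 323, "y": -860, "z": -50, "twist": -51.4, "fingers": 1},
    {"x": 323, "y": -860, "z": -50, "twist": -51.4, "fingers": 1},
    {"x": 323, "y": -860, "z": -50, "twist": -51.4, "fingers": 1},
    {"x": 323, "y": -860, "z": -50, "twist": -51.4, "fingers": 1}
  ],
  "grip_force": 100
}}

```text
time: 1.1
ee_pos: [0.3722, 0.0442, 0.225]
tcp_rot: [-84.1, 90.0, -156.4]
wrist_force: [1.0, 0.6, -0.2]
opening: 0.0854
```

{"method": "jog_arm", "body": {
  "deltas": [
    {"x": 147.3, "y": -391.2, "z": -60, "twist": 0, "fingers": 1},
    {"x": 147.3, "y": -391.2, "z": -75, "twist": 0, "fingers": 1},
    {"x": 147.3, "y": -391.2, "z": -75, "twist": 0, "fingers": 1},
    {"x": 147.3, "y": -391.2, "z": -75, "twist": 0, "fingers": 1},
    {"x": 147.3, "y": -391.2, "z": -75, "twist": 0, "fingers": 1},
    {"x": 147.3, "y": -391.2, "z": -75, "twist": 0, "fingers": 1},
    {"x": 147.3, "y": -391.2, "z": -75, "twist": 0, "fingers": 1},
    {"x": 147.3, "y": -391.2, "z": -75, "twist": 0, "fingers": 1},
    {"x": 147.3, "y": -391.2, "z": -75, "twist": 0, "fingers": 1},
    {"x": 147.3, "y": -391.2, "z": -75, "twist": 0, "fingers": 1}
  ]
}}

```text
time: 2.1
ee_pos: [0.5193, -0.3497, 0.1472]
tcp_rot: [-128.0, 89.8, 159.5]
wrist_force: [-0.1, 1.0, -1.3]
opening: 0.0852
```

```bash
python3 - <<'E'
from h import *
o=bot.get_obs();print(o["ee_pos"],jaw(o)[0],o["wrist_force"])
c=cam("scene");save(c,"s1.png",(150,120,310,280),4);save(cam("top"),"t1.png",(280,140,420,250),4)
E
```

```text
[ 0.51931295 -0.34966107  0.14720368] 17.48959603786878 [-0.12537344  1.01904338 -1.2895307 ]
```

View pics/s1.png

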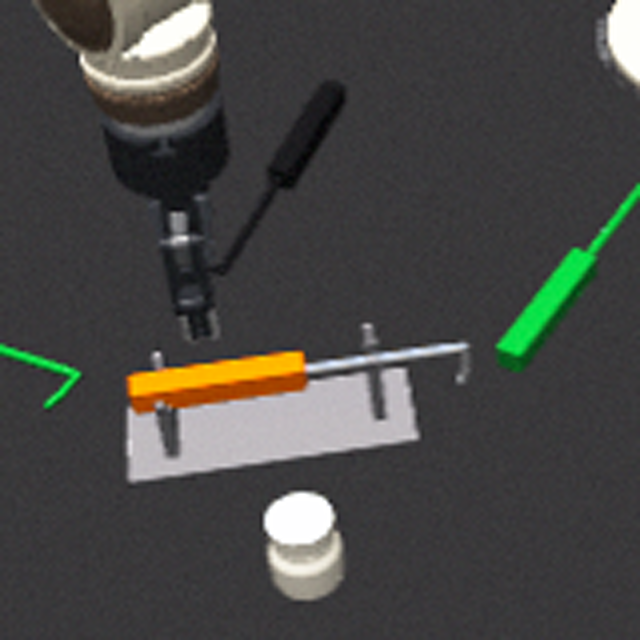

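View pics/t1.png

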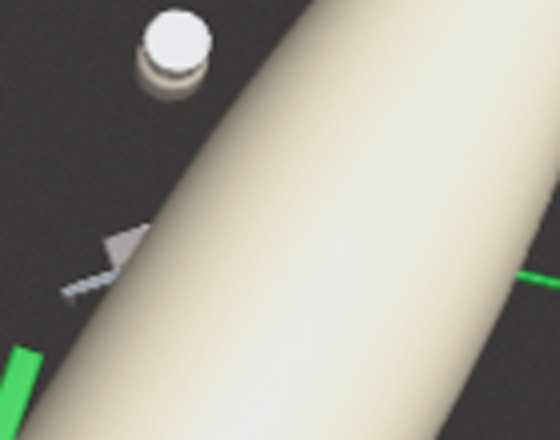

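{"method": "jog_arm", "body": {
  "deltas": [
    {"x": 0.5, "y": 2.5, "z": -40, "twist": 0, "fingers": 1},
    {"x": 0.5, "y": 2.5, "z": -70, "twist": 0, "fingers": 1},
    {"x": 0.5, "y": 2.5, "z": -91, "twist": 0, "fingers": 1},
    {"x": 0.5, "y": 2.5, "z": -91, "twist": 0, "fingers": 1},
    {"x": 0.5, "y": 2.5, "z": -91, "twist": 0, "fingers": 1}
  ]
}}

```text
time: 2.7
ee_pos: [0.5197, -0.3437, 0.0593]
tcp_rot: [-132.7, 89.9, 154.9]
wrist_force: [0.9, -0.3, 1.2]
opening: 0.0854
```

{"method": "jog_arm", "body": {
  "deltas": [
    {"x": 0, "y": 0, "z": 0, "twist": 0, "fingers": 0.4},
    {"x": 0, "y": 0, "z": 0, "twist": 0, "fingers": 0.2},
    {"x": 0, "y": 0, "z": 0, "twist": 0, "fingers": 0},
    {"x": 0, "y": 0, "z": 0, "twist": 0, "fingers": 0},
    {"x": 0, "y": 0, "z": 0, "twist": 0, "fingers": 0},
    {"x": 0, "y": 0, "z": 0, "twist": 0, "fingers": 0},
    {"x": 0, "y": 0, "z": 0, "twist": 0, "fingers": 0},
    {"x": 0, "y": 0, "z": 0, "twist": 0, "fingers": 0}
  ],
  "grip_force": 100
}}

```text
time: 3.5
ee_pos: [0.52, -0.3439, 0.0601]
tcp_rot: [-125.3, 90.0, 162.3]
wrist_force: [-0.7, 0.7, 6.2]
opening: 0.0203
```

```bash
python3 - <<'E'
from h import *
o=bot.get_obs();print(o["ee_pos"],jaw(o)[0],o["wrist_force"],o["torque"],o["opening"])
c=cam("scene");save(c,"s2.png",(150,140,310,280),4)
E
```

```text
[ 0.51998055 -0.34391533  0.06009339] 17.653488280637944 [-0.65159472  0.73694364  6.21713785] [ 0.14152995  0.13270264 -0.05841821] 0.020313428589939512
```

View pics/s2.png

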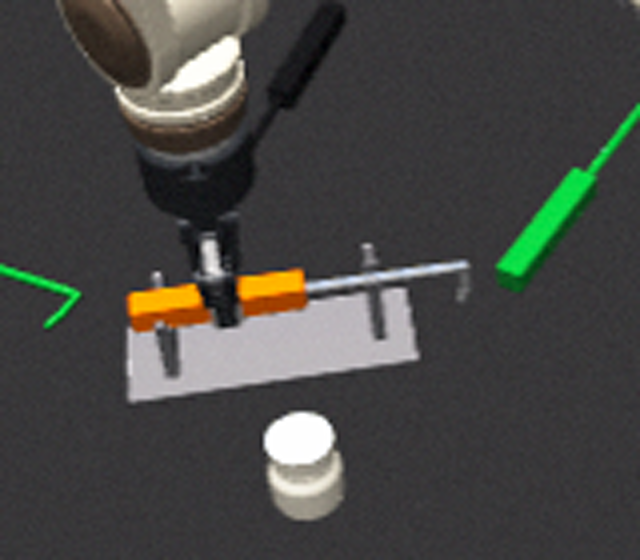

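{"method": "jog_arm", "body": {
  "deltas": [
    {"x": 0, "y": 0, "z": 15, "twist": 0, "fingers": 0},
    {"x": 0, "y": 0, "z": 40, "twist": 0, "fingers": 0},
    {"x": 0, "y": 0, "z": 75, "twist": 0, "fingers": 0},
    {"x": 0, "y": 0, "z": 90, "twist": 0, "fingers": 0},
    {"x": 0, "y": 0, "z": 90, "twist": 0, "fingers": 0},
    {"x": 0, "y": 0, "z": 90, "twist": 0, "fingers": 0}
  ]
}}

```text
time: 4.15
ee_pos: [0.5199, -0.3439, 0.1492]
tcp_rot: [-133.7, 89.9, 154.0]
wrist_force: [0.5, 0.2, -2.4]
opening: 0.02
```

```bash
python3 - <<'E'
from h import *
o=bot.get_obs();print(o["ee_pos"],jaw(o)[0],o["wrist_force"],o["torque"],o["opening"])
c=cam("scene");save(c,"s3.png",(150,100,310,280),3.3)
c=cam("top");save(c,"t3.png",(270,120,430,260),4)
E
```

```text
[ 0.51986016 -0.34388678  0.14915015] 17.648273392409237 [ 0.45504134  0.22043507 -2.39938901] [-0.07866998  0.03637213  0.04207843] 0.020012222947976877
```

View pics/s3.png

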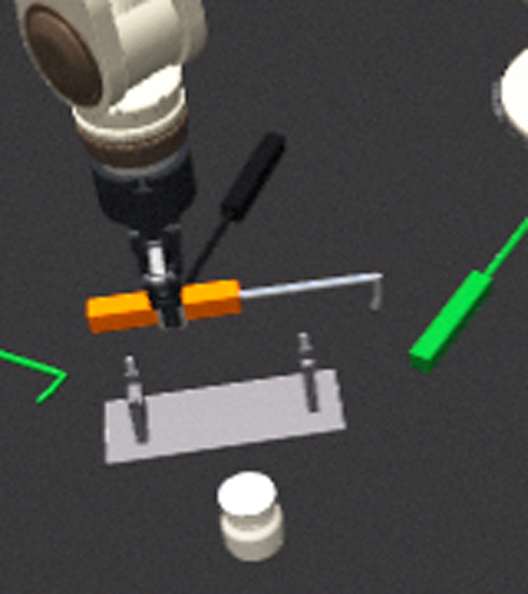

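View pics/t3.png

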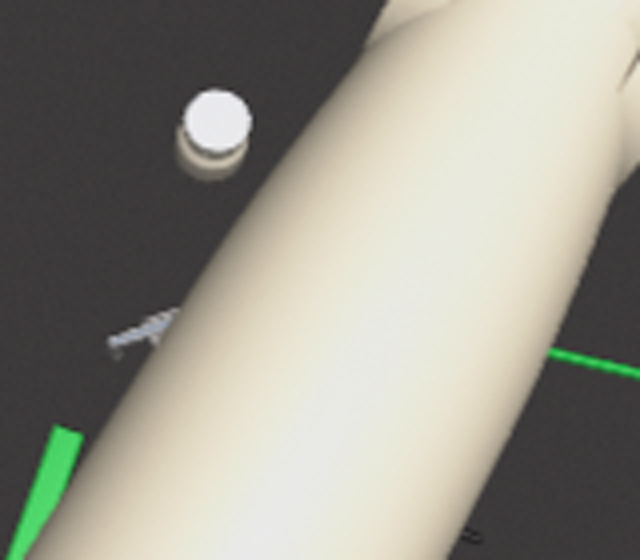

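{"method": "jog_arm", "body": {
  "deltas": [
    {"x": 4, "y": 40, "z": 5, "twist": -2, "fingers": 0},
    {"x": 8, "y": 85, "z": 5, "twist": -6, "fingers": 0},
    {"x": 12, "y": 130, "z": 5, "twist": -10, "fingers": 0},
    {"x": 16, "y": 175, "z": 5, "twist": -14, "fingers": 0},
    {"x": 20, "y": 220, "z": 5, "twist": -18, "fingers": 0},
    {"x": 24, "y": 265, "z": 5, "twist": -19.85, "fingers": 0},
    {"x": 28, "y": 310, "z": 5, "twist": -19.85, "fingers": 0},
    {"x": 32, "y": 350, "z": 5, "twist": -19.85, "fingers": 0},
    {"x": 32, "y": 380, "z": 5, "twist": -19.85, "fingers": 0},
    {"x": 32, "y": 400, "z": 5, "twist": -19.85, "fingers": 0}
  ]
}}

```text
time: 5.25
ee_pos: [0.5506, 0.0586, 0.1514]
tcp_rot: [-117.0, 89.7, 150.9]
wrist_force: [-0.7, -0.2, -1.2]
opening: 0.02
```

{"method": "jog_arm", "body": {
  "deltas": [
    {"x": 0, "y": 0, "z": 0, "twist": 0, "fingers": 0},
    {"x": 0, "y": 0, "z": 0, "twist": 0, "fingers": 0}
  ]
}}

```text
time: 5.45
ee_pos: [0.5499, 0.0588, 0.1499]
tcp_rot: [-104.8, 89.6, 163.1]
wrist_force: [0.6, -0.3, -2.1]
opening: 0.0197
```

```bash
cat >> h.py <<'E'
def tip(o,along=.169,down=.039):
    a=np.radians(jaw(o)[0]+90); return o["ee_pos"]+np.array([along*np.cos(a),along*np.sin(a),-down])
E
python3 - <<'E'
from h import *
o=bot.get_obs();print(o["ee_pos"],jaw(o)[0],o["wrist_force"],o["torque"],o["opening"]);t=tip(o);print(t)
for n,cr in (("scene",(330,150,470,270)),("top",(80,120,240,240))):
    c=cam(n);p=proj(c,[t,t+[0,0,-.0035],t+[0,0,.034]]);print(n,p,(p-cr[:2])*5); save(c,n[0]+"4.png",cr,5)
E
```

```text
[0.54992174 0.05882052 0.14990999] -2.024244987208958 [ 0.64371545 -0.28371023 -2.13172559] [-0.09313055  0.00121862  0.04030307] 0.019728242783553136
[0.55589122 0.22771506 0.11090999]
scene [[413.0984551  226.46996424]
 [412.87264536 227.3634368 ]
 [415.33708133 217.59898144]] [[415.49227548 382.34982119]
 [414.3632268  386.81718398]
 [426.68540667 337.99490719]]
top [[137.7600133  180.88565659]
 [138.23898319 181.29189747]
 [132.93511953 176.79322967]] [[288.8000665  304.42828295]
 [291.19491593 306.45948737]
 [264.67559766 283.96614837]]
```

View pics/s4.png

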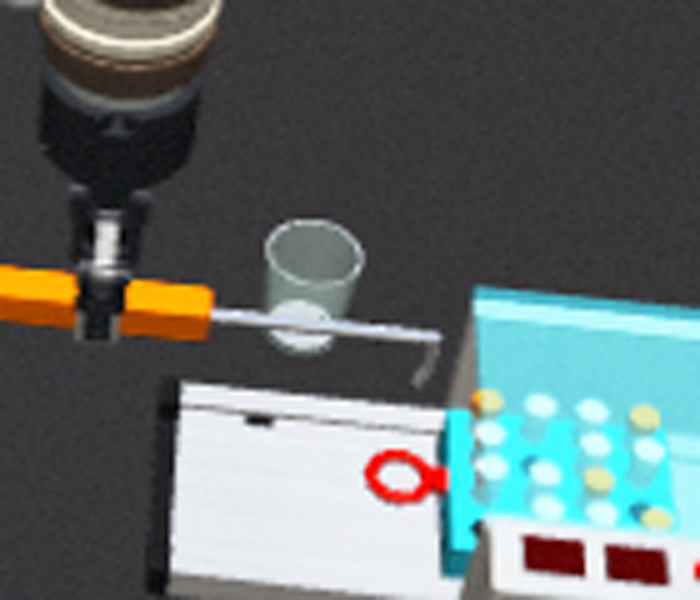

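View pics/t4.png

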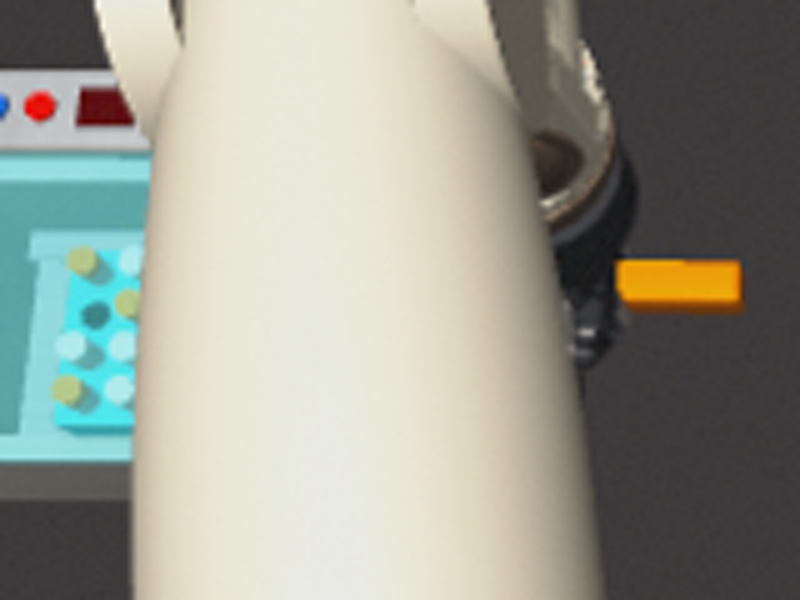

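{"method": "jog_arm", "body": {
  "deltas": [
    {"x": 2, "y": 2, "z": -20, "twist": 0, "fingers": 0},
    {"x": 2, "y": 2, "z": -40, "twist": 0, "fingers": 0},
    {"x": 2, "y": 2, "z": -52, "twist": 0, "fingers": 0},
    {"x": 2, "y": 2, "z": -55, "twist": 0, "fingers": 0},
    {"x": 2, "y": 2, "z": -55, "twist": 0, "fingers": 0},
    {"x": 2, "y": 2, "z": -55, "twist": 0, "fingers": 0}
  ]
}}

```text
time: 6.15
ee_pos: [0.5527, 0.0596, 0.0966]
tcp_rot: [-114.3, 89.7, 153.5]
wrist_force: [-0.1, 0.6, -1.4]
opening: 0.0201
```

```bash
python3 - <<'E'
from h import *
o=bot.get_obs();print(o["ee_pos"],jaw(o)[0],o["wrist_force"],o["torque"],o["opening"]);t=tip(o);print(t)
for n,cr in (("scene",(350,190,450,270)),):
    c=cam(n);p=proj(c,[t,t+[0,0,-.0035],t+[0,0,.034]]);print(n,p,(p-cr[:2])*7); save(c,n[0]+"5.png",cr,7)
E
```

```text
[0.55271805 0.05964767 0.09655397] -2.1513240575252484 [-0.14651355  0.56505059 -1.42200383] [-0.01908053 -0.03598882  0.00487618] 0.02012259044956429
[0.55906212 0.22852855 0.05755397]
scene [[410.12317125 240.62622099]
 [409.90865758 241.46665434]
 [412.24894479 232.28603351]] [[420.86219876 354.38354696]
 [419.36060307 360.26658041]
 [435.74261352 296.00223455]]
```

View pics/s5.png

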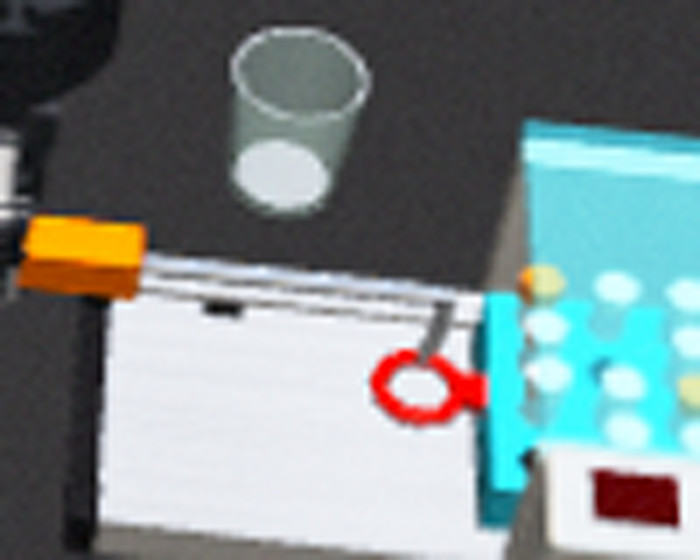

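{"method": "jog_arm", "body": {
  "deltas": [
    {"x": -1, "y": 0, "z": -8, "twist": 0, "fingers": 0},
    {"x": -1, "y": 0, "z": -16, "twist": 0, "fingers": 0},
    {"x": -1, "y": 0, "z": -24, "twist": 0, "fingers": 0}
  ]
}}

```text
time: 6.5
ee_pos: [0.5517, 0.0598, 0.0719]
tcp_rot: [-115.3, 89.7, 152.5]
wrist_force: [-1.1, -0.0, -1.7]
opening: 0.0204
```

{"method": "jog_arm", "body": {
  "deltas": [
    {"x": 0, "y": 0, "z": -6, "twist": 0, "fingers": 0},
    {"x": 0, "y": 0, "z": -12, "twist": 0, "fingers": 0},
    {"x": 0, "y": 0, "z": -14, "twist": 0, "fingers": 0},
    {"x": 0, "y": 0, "z": -14, "twist": 0, "fingers": 0}
  ]
}}

```text
time: 6.9
ee_pos: [0.5515, 0.0598, 0.0575]
tcp_rot: [-111.9, 89.7, 155.9]
wrist_force: [-0.2, 0.1, -0.9]
opening: 0.02
```

```bash
python3 - <<'E'
from h import *
o=bot.get_obs();print(o["ee_pos"],jaw(o)[0],o["wrist_force"],o["torque"],o["opening"]);t=tip(o);print(t)
for n,cr in (("scene",(350,190,450,270)),):
    c=cam(n); save(c,n[0]+"6.png",cr,7)
E
```

```text
[0.55148777 0.05975568 0.05752673] -2.1372835325451107 [-0.21813844  0.12820954 -0.89491847] [-0.03537656  0.01045053  0.00808576] 0.019968623491371833
[0.55779045 0.22863812 0.01852673]
```

View pics/s6.png

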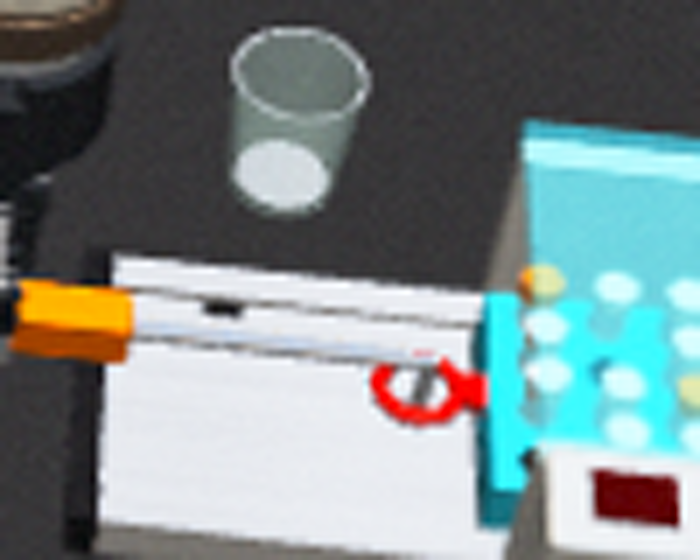

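{"method": "jog_arm", "body": {
  "deltas": [
    {"x": -0.1, "y": -4, "z": 0, "twist": 0, "fingers": 0},
    {"x": -0.3, "y": -8, "z": 0, "twist": 0, "fingers": 0},
    {"x": -0.4, "y": -12, "z": 0, "twist": 0, "fingers": 0},
    {"x": -0.6, "y": -16, "z": 0, "twist": 0, "fingers": 0},
    {"x": -0.8, "y": -20, "z": 0, "twist": 0, "fingers": 0},
    {"x": -0.9, "y": -24, "z": 0, "twist": 0, "fingers": 0}
  ]
}}

```text
time: 7.55
ee_pos: [0.5508, 0.0356, 0.058]
tcp_rot: [-119.6, 89.7, 148.3]
wrist_force: [0.4, 3.0, -0.9]
opening: 0.0199
```

```bash
python3 - <<'E'
from h import *
o=bot.get_obs();print(o["ee_pos"],jaw(o)[0],o["wrist_force"],o["torque"],o["opening"]);t=tip(o);print(t)
for n,cr in (("scene",(350,190,450,270)),):
    c=cam(n); save(c,n[0]+"7.png",cr,7)
E
```

```text
[0.55080415 0.0355818  0.05799336] -2.1323891333448364 [ 0.36609683  2.9607978  -0.9247523 ] [ 0.58831318 -0.07161914 -0.02335348] 0.019922197096569297
[0.55709241 0.20446477 0.01899336]
```

View pics/s7.png

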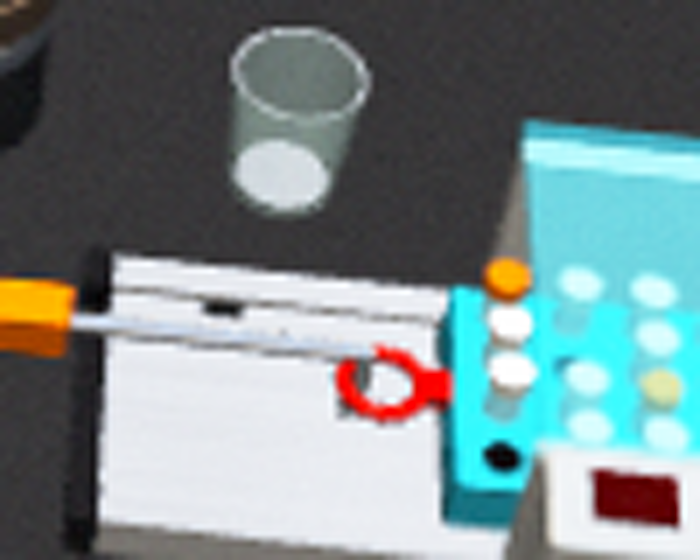

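{"method": "jog_arm", "body": {
  "deltas": [
    {"x": -0.1, "y": -4, "z": 0, "twist": 0, "fingers": 0},
    {"x": -0.3, "y": -8, "z": 0, "twist": 0, "fingers": 0},
    {"x": -0.4, "y": -12, "z": 0, "twist": 0, "fingers": 0},
    {"x": -0.6, "y": -16, "z": 0, "twist": 0, "fingers": 0},
    {"x": -0.8, "y": -20, "z": 0, "twist": 0, "fingers": 0},
    {"x": -0.9, "y": -24, "z": 0, "twist": 0, "fingers": 0},
    {"x": -1.1, "y": -28, "z": 0, "twist": 0, "fingers": 0},
    {"x": -1.2, "y": -32, "z": 0, "twist": 0, "fingers": 0},
    {"x": -1.3, "y": -34, "z": 0, "twist": 0, "fingers": 0}
  ]
}}

```text
time: 8.5
ee_pos: [0.5495, 0.0006, 0.058]
tcp_rot: [-114.1, 89.7, 153.8]
wrist_force: [0.2, 2.8, -0.4]
opening: 0.02
```

{"method": "jog_arm", "body": {
  "deltas": [
    {"x": 0, "y": -1, "z": 0, "twist": 0, "fingers": 0},
    {"x": 0, "y": -2, "z": 0, "twist": 0, "fingers": 0},
    {"x": -0.1, "y": -3, "z": 0, "twist": 0, "fingers": 0},
    {"x": -0.1, "y": -3, "z": 0, "twist": 0, "fingers": 0}
  ]
}}

```text
time: 8.9
ee_pos: [0.5494, -0.0024, 0.058]
tcp_rot: [-112.6, 89.7, 155.2]
wrist_force: [0.7, 2.6, -1.1]
opening: 0.0203
```

{"method": "jog_arm", "body": {
  "deltas": [
    {"x": 0, "y": -1, "z": 0, "twist": 0, "fingers": 0},
    {"x": 0, "y": -2, "z": 0, "twist": 0, "fingers": 0},
    {"x": -0.1, "y": -3, "z": 0, "twist": 0, "fingers": 0}
  ]
}}

```text
time: 9.2
ee_pos: [0.5493, -0.0054, 0.058]
tcp_rot: [-113.6, 89.7, 154.2]
wrist_force: [-0.9, 3.9, -1.2]
opening: 0.0199
```

{"method": "jog_arm", "body": {
  "deltas": [
    {"x": 0, "y": -1, "z": 0, "twist": 0, "fingers": 0},
    {"x": 0, "y": -2, "z": 0, "twist": 0, "fingers": 0},
    {"x": -0.1, "y": -2.5, "z": 0, "twist": 0, "fingers": 0}
  ]
}}

```text
time: 9.5
ee_pos: [0.5492, -0.0081, 0.058]
tcp_rot: [-113.8, 89.7, 154.0]
wrist_force: [0.4, 2.9, -1.9]
opening: 0.0202
```

{"method": "jog_arm", "body": {
  "deltas": [
    {"x": 0, "y": -1, "z": 0, "twist": 0, "fingers": 0},
    {"x": 0, "y": -2, "z": 0, "twist": 0, "fingers": 0},
    {"x": -0.1, "y": -3, "z": 0, "twist": 0, "fingers": 0}
  ]
}}

```text
time: 9.8
ee_pos: [0.5491, -0.0112, 0.058]
tcp_rot: [-113.4, 89.7, 154.5]
wrist_force: [0.7, 3.1, -0.7]
opening: 0.0198
```

{"method": "jog_arm", "body": {
  "deltas": [
    {"x": 0, "y": -1, "z": 0, "twist": 0, "fingers": 0},
    {"x": 0, "y": -2, "z": 0, "twist": 0, "fingers": 0},
    {"x": -0.1, "y": -3, "z": 0, "twist": 0, "fingers": 0}
  ]
}}

```text
time: 10.1
ee_pos: [0.549, -0.0143, 0.058]
tcp_rot: [-113.6, 89.7, 154.3]
wrist_force: [1.1, 3.6, -1.3]
opening: 0.0203
```

{"method": "jog_arm", "body": {
  "deltas": [
    {"x": 0, "y": -1, "z": 0, "twist": 0, "fingers": 0},
    {"x": 0, "y": -2, "z": 0, "twist": 0, "fingers": 0},
    {"x": -0.1, "y": -3, "z": 0, "twist": 0, "fingers": 0}
  ]
}}

```text
time: 10.4
ee_pos: [0.5489, -0.0173, 0.058]
tcp_rot: [-113.4, 89.7, 154.4]
wrist_force: [-0.1, 3.7, -1.1]
opening: 0.0203
```

{"method": "jog_arm", "body": {
  "deltas": [
    {"x": 0, "y": -1, "z": 0, "twist": 0, "fingers": 0},
    {"x": 0, "y": -2, "z": 0, "twist": 0, "fingers": 0},
    {"x": -0.1, "y": -3, "z": 0, "twist": 0, "fingers": 0}
  ]
}}

```text
time: 10.7
ee_pos: [0.5488, -0.0204, 0.058]
tcp_rot: [-113.2, 89.7, 154.6]
wrist_force: [0.3, 3.5, -1.9]
opening: 0.0198
```

{"method": "jog_arm", "body": {
  "deltas": [
    {"x": 0, "y": -1, "z": 0, "twist": 0, "fingers": 0},
    {"x": 0, "y": -2, "z": 0, "twist": 0, "fingers": 0},
    {"x": -0.1, "y": -3, "z": 0, "twist": 0, "fingers": 0}
  ]
}}

```text
time: 11.0
ee_pos: [0.5487, -0.0235, 0.058]
tcp_rot: [-113.4, 89.7, 154.4]
wrist_force: [0.0, 3.2, -1.6]
opening: 0.0198
```

{"method": "jog_arm", "body": {
  "deltas": [
    {"x": 0, "y": -1, "z": 0, "twist": 0, "fingers": 0},
    {"x": 0, "y": -2, "z": 0, "twist": 0, "fingers": 0},
    {"x": -0.1, "y": -3, "z": 0, "twist": 0, "fingers": 0}
  ]
}}

```text
time: 11.3
ee_pos: [0.5486, -0.0266, 0.058]
tcp_rot: [-113.5, 89.7, 154.3]
wrist_force: [0.3, 2.7, -1.8]
opening: 0.02
```

{"method": "jog_arm", "body": {
  "deltas": [
    {"x": 0, "y": -1, "z": 0, "twist": 0, "fingers": 0},
    {"x": 0, "y": -2, "z": 0, "twist": 0, "fingers": 0},
    {"x": -0.1, "y": -3, "z": 0, "twist": 0, "fingers": 0}
  ]
}}

```text
time: 11.6
ee_pos: [0.5485, -0.0297, 0.058]
tcp_rot: [-113.6, 89.7, 154.2]
wrist_force: [0.3, 3.2, -1.5]
opening: 0.0201
```

{"method": "jog_arm", "body": {
  "deltas": [
    {"x": 0, "y": -1, "z": 0, "twist": 0, "fingers": 0},
    {"x": 0, "y": -2, "z": 0, "twist": 0, "fingers": 0},
    {"x": -0.1, "y": -3, "z": 0, "twist": 0, "fingers": 0}
  ]
}}

```text
time: 11.9
ee_pos: [0.5484, -0.0328, 0.058]
tcp_rot: [-114.2, 89.7, 153.7]
wrist_force: [0.9, 3.5, -0.7]
opening: 0.0203
```

{"method": "jog_arm", "body": {
  "deltas": [
    {"x": 0, "y": -1, "z": 0, "twist": 0, "fingers": 0},
    {"x": 0, "y": -2, "z": 0, "twist": 0, "fingers": 0},
    {"x": -0.1, "y": -3, "z": 0, "twist": 0, "fingers": 0}
  ]
}}

```text
time: 12.2
ee_pos: [0.5483, -0.0358, 0.058]
tcp_rot: [-113.8, 89.7, 154.0]
wrist_force: [-0.7, 3.8, -1.6]
opening: 0.0201
```

{"method": "jog_arm", "body": {
  "deltas": [
    {"x": 0, "y": -1, "z": 0, "twist": 0, "fingers": 0},
    {"x": 0, "y": -2, "z": 0, "twist": 0, "fingers": 0},
    {"x": -0.1, "y": -3, "z": 0, "twist": 0, "fingers": 0}
  ]
}}

```text
time: 12.5
ee_pos: [0.5482, -0.0389, 0.058]
tcp_rot: [-113.8, 89.7, 154.0]
wrist_force: [-0.1, 3.2, -0.8]
opening: 0.02
```

{"method": "jog_arm", "body": {
  "deltas": [
    {"x": 0, "y": -1, "z": 0, "twist": 0, "fingers": 0},
    {"x": 0, "y": -2, "z": 0, "twist": 0, "fingers": 0},
    {"x": -0.1, "y": -3, "z": 0, "twist": 0, "fingers": 0}
  ]
}}

```text
time: 12.8
ee_pos: [0.5481, -0.042, 0.0579]
tcp_rot: [-115.1, 89.7, 152.7]
wrist_force: [-0.1, 4.8, -0.8]
opening: 0.02
```

{"method": "jog_arm", "body": {
  "deltas": [
    {"x": 0, "y": -0.5, "z": 0, "twist": 0, "fingers": 0},
    {"x": 0, "y": -1, "z": 0, "twist": 0, "fingers": 0}
  ]
}}

```text
time: 13.0
ee_pos: [0.5479, -0.0428, 0.0579]
tcp_rot: [-117.7, 89.7, 150.1]
wrist_force: [-0.7, 7.1, -1.8]
opening: 0.0201
```

{"method": "jog_arm", "body": {
  "deltas": [
    {"x": 0, "y": -0.5, "z": 0, "twist": 0, "fingers": 0},
    {"x": 0, "y": -0.7, "z": 0, "twist": 0, "fingers": 0}
  ]
}}

```text
time: 13.2
ee_pos: [0.5479, -0.0429, 0.0577]
tcp_rot: [-126.9, 89.6, 141.0]
wrist_force: [-0.3, 7.3, -1.6]
opening: 0.0202
```

{"method": "jog_arm", "body": {
  "deltas": [
    {"x": 0, "y": -0.7, "z": 0, "twist": 0, "fingers": 0},
    {"x": 0, "y": -1.1, "z": 0, "twist": 0, "fingers": 0},
    {"x": 0, "y": -1.1, "z": 0, "twist": 0, "fingers": 0}
  ]
}}

```text
time: 13.5
ee_pos: [0.5478, -0.043, 0.0576]
tcp_rot: [-137.7, 89.5, 130.2]
wrist_force: [1.4, 9.7, -2.3]
opening: 0.0201
```

{"method": "jog_arm", "body": {
  "deltas": [
    {"x": 0, "y": -1.15, "z": 0, "twist": 0, "fingers": 0},
    {"x": 0, "y": -1.15, "z": 0, "twist": 0, "fingers": 0},
    {"x": 0, "y": -1.15, "z": 0, "twist": 0, "fingers": 0},
    {"x": 0, "y": -1.15, "z": 0, "twist": 0, "fingers": 0}
  ]
}}

```text
time: 13.9
ee_pos: [0.5479, -0.0431, 0.0574]
tcp_rot: [-145.5, 89.4, 122.5]
wrist_force: [1.0, 10.0, -2.9]
opening: 0.0201
```

```bash
python3 - <<'E'
from h import *
o=bot.get_obs();print(o["ee_pos"],jaw(o),o["wrist_force"],o["torque"],o["opening"]);t=tip(o);print(t)
for n,cr in (("scene",(330,190,450,280)),):
    c=cam(n); save(c,n[0]+"8.png",cr,6)
    o=bot.get_obs();print(o["time"],o["wrist_force"])
E
```

```text
[ 0.54785075 -0.0430681   0.05737674] (np.float64(-2.036639382300573), array([[-0.00533864,  0.99935245, -0.0355835 ],
       [ 0.00838587, -0.03553801, -0.99933314],
       [-0.99995059, -0.00563348, -0.00819072]])) [ 1.02907148 10.03398888 -2.87497535] [ 1.91186993 -0.12505485 -0.02119802] 0.020101301721417452
[0.55385677 0.12582514 0.01837674]
13.95 [ 0.34464083 10.09744421 -1.68649255]
```

View pics/s8.png

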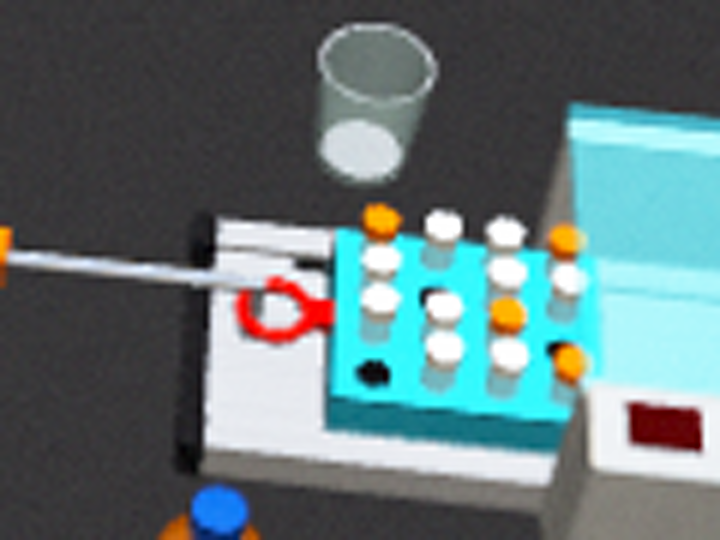

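{"method": "jog_arm", "body": {
  "deltas": [
    {"x": 0, "y": -1.15, "z": 0.3, "twist": 0, "fingers": 0},
    {"x": 0, "y": -1.15, "z": 0.3, "twist": 0, "fingers": 0},
    {"x": 0, "y": -1.15, "z": 0.3, "twist": 0, "fingers": 0},
    {"x": 0, "y": -1.15, "z": 0.3, "twist": 0, "fingers": 0},
    {"x": 0, "y": -1.15, "z": 0.3, "twist": 0, "fingers": 0},
    {"x": 0, "y": -1.15, "z": 0.3, "twist": 0, "fingers": 0},
    {"x": 0, "y": -1.15, "z": 0.3, "twist": 0, "fingers": 0},
    {"x": 0, "y": -1.15, "z": 0.3, "twist": 0, "fingers": 0}
  ]
}}

```text
time: 14.75
ee_pos: [0.5478, -0.0431, 0.0574]
tcp_rot: [-150.3, 89.3, 117.7]
wrist_force: [1.8, 10.5, -2.1]
opening: 0.0203
```

{"method": "jog_arm", "body": {
  "deltas": [
    {"x": 0.1, "y": 3, "z": 0, "twist": 0, "fingers": 0},
    {"x": 0.3, "y": 6, "z": 0, "twist": 0, "fingers": 0},
    {"x": 0.4, "y": 8, "z": 0, "twist": 0, "fingers": 0},
    {"x": 0.4, "y": 8, "z": 0, "twist": 0, "fingers": 0}
  ]
}}

```text
time: 15.15
ee_pos: [0.5483, -0.0351, 0.0575]
tcp_rot: [-149.9, 89.3, 118.1]
wrist_force: [0.0, 0.1, -1.1]
opening: 0.02
```

```bash
python3 - <<'E'
from h import *
o=bot.get_obs();print(o["ee_pos"],jaw(o),o["wrist_force"],o["torque"],o["opening"]);t=tip(o);print(t)
for n,cr in (("scene",(330,190,450,280)),):
    c=cam(n); save(c,n[0]+"9.png",cr,6)
E
```

```text
[ 0.5483052  -0.03514255  0.05747129] (np.float64(-1.990346164915458), array([[-0.00537704,  0.99938032, -0.03478593],
       [ 0.01007202, -0.03473054, -0.99934596],
       [-0.99993482, -0.00572389, -0.00987903]])) [ 0.00552467  0.12761557 -1.12235117] [-0.05291801 -0.04007094  0.00863943] 0.020003953790339424
[0.55417475 0.13375549 0.01847129]
```

View pics/s9.png

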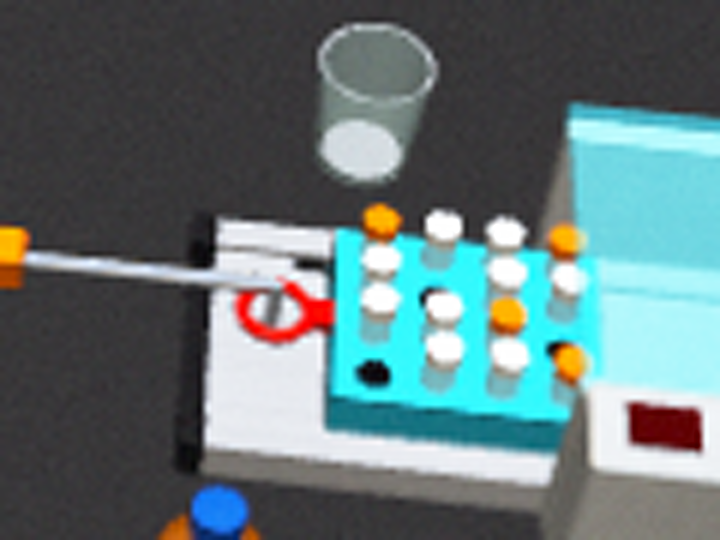

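{"method": "jog_arm", "body": {
  "deltas": [
    {"x": 0, "y": 0, "z": 6, "twist": 0, "fingers": 0},
    {"x": 0, "y": 0, "z": 12, "twist": 0, "fingers": 0},
    {"x": 0, "y": 0, "z": 20, "twist": 0, "fingers": 0}
  ]
}}

```text
time: 15.5
ee_pos: [0.5483, -0.0353, 0.0781]
tcp_rot: [-150.1, 89.3, 117.9]
wrist_force: [0.2, 0.2, -2.3]
opening: 0.0198
```

{"method": "jog_arm", "body": {
  "deltas": [
    {"x": 0, "y": 0, "z": 15, "twist": 0, "fingers": 0},
    {"x": 0, "y": 0, "z": 35, "twist": 0, "fingers": 0},
    {"x": 0, "y": 0, "z": 55, "twist": 0, "fingers": 0},
    {"x": 0, "y": 0, "z": 70, "twist": 0, "fingers": 0},
    {"x": 0, "y": 0, "z": 70, "twist": 0, "fingers": 0},
    {"x": 0, "y": 0, "z": 70, "twist": 0, "fingers": 0}
  ]
}}

```text
time: 16.1
ee_pos: [0.5484, -0.0354, 0.1482]
tcp_rot: [-151.7, 89.4, 116.3]
wrist_force: [0.3, -1.0, -2.1]
opening: 0.0202
```

```bash
python3 - <<'E'
from h import *
o=bot.get_obs();print(o["ee_pos"],jaw(o),o["wrist_force"],o["torque"],o["opening"]);t=tip(o);print(t)
for n,cr in (("scene",(280,130,450,280)),):
    c=cam(n); print((proj(c,[t])-cr[:2])*4);save(c,n[0]+"10.png",cr,4)
E
```

```text
[ 0.54840742 -0.03535767  0.14816434] (np.float64(-2.001845857858866), array([[-0.00493278,  0.99937578, -0.03498178],
       [ 0.00999101, -0.03493121, -0.99933978],
       [-0.99993792, -0.00527903, -0.00981246]])) [ 0.332275   -0.95293955 -2.13259798] [-0.0678025   0.02980563  0.0366018 ] 0.020183350558475165
[0.55431087 0.13353919 0.10916434]
[[387.42763652 375.4486184 ]]
```

View pics/s10.png

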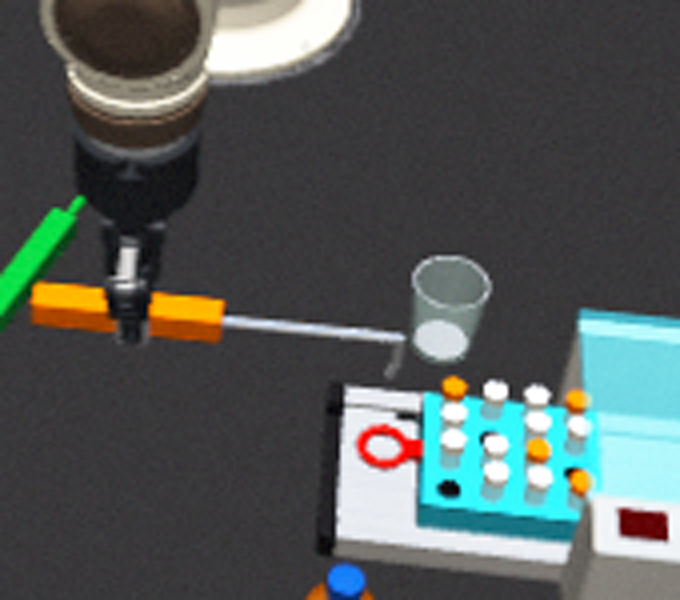

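{"method": "jog_arm", "body": {
  "deltas": [
    {"x": -4, "y": -40, "z": 0, "twist": 2, "fingers": 0},
    {"x": -8, "y": -85, "z": 0, "twist": 6, "fingers": 0},
    {"x": -12, "y": -130, "z": 0, "twist": 10, "fingers": 0},
    {"x": -16, "y": -175, "z": 0, "twist": 14, "fingers": 0},
    {"x": -20, "y": -220, "z": 0, "twist": 18, "fingers": 0},
    {"x": -24, "y": -260, "z": 0, "twist": 19.65, "fingers": 0},
    {"x": -28.4, "y": -290, "z": 0, "twist": 19.65, "fingers": 0},
    {"x": -28.4, "y": -308.5, "z": 0, "twist": 19.65, "fingers": 0},
    {"x": -28.4, "y": -308.5, "z": 0, "twist": 19.65, "fingers": 0},
    {"x": -28.4, "y": -308.5, "z": 0, "twist": 19.65, "fingers": 0}
  ]
}}

```text
time: 17.15
ee_pos: [0.5197, -0.3432, 0.1466]
tcp_rot: [-147.6, 89.2, 140.0]
wrist_force: [-0.2, 0.1, -1.6]
opening: 0.0201
```

```bash
python3 - <<'E'
from h import *
o=bot.get_obs();print(o["ee_pos"],jaw(o),o["wrist_force"],o["opening"]);t=tip(o)
print((np.array([.5200,-.3439,.0601])-o["ee_pos"])*1000,17.65-jaw(o)[0])
for n,cr in (("scene",(150,100,310,280)),):
    c=cam(n); print((proj(c,[t])-cr[:2])*3.3);save(c,n[0]+"11.png",cr,3.3)
E
```

```text
[ 0.51965978 -0.34323799  0.14662786] (np.float64(17.63340071882597), array([[-0.01021197,  0.95298995,  0.30282976],
       [ 0.00856277,  0.30291779, -0.95297822],
       [-0.99991119, -0.00713872, -0.01125362]])) [-0.17620586  0.07998482 -1.6038825 ] 0.0200931095419638
[  0.34022499  -0.66201385 -86.52786186] 0.016599281174027425
[[374.52278114 308.85219881]]
```

View pics/s11.png

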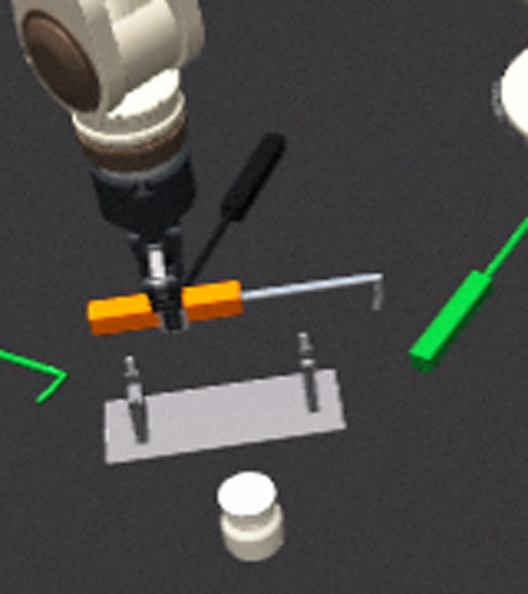

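{"method": "jog_arm", "body": {
  "deltas": [
    {"x": 0.3, "y": -0.7, "z": -20, "twist": 0, "fingers": 0},
    {"x": 0.3, "y": -0.7, "z": -40, "twist": 0, "fingers": 0},
    {"x": 0.3, "y": -0.7, "z": -55, "twist": 0, "fingers": 0},
    {"x": 0.3, "y": -0.7, "z": -68, "twist": 0, "fingers": 0},
    {"x": 0.3, "y": -0.7, "z": -74, "twist": 0, "fingers": 0},
    {"x": 0.3, "y": -0.7, "z": -76, "twist": 0, "fingers": 0},
    {"x": 0.3, "y": -0.7, "z": -76, "twist": 0, "fingers": 0}
  ]
}}

```text
time: 17.9
ee_pos: [0.5203, -0.3435, 0.0713]
tcp_rot: [-147.9, 89.3, 139.8]
wrist_force: [0.3, 0.3, -0.6]
opening: 0.0197
```

```bash
python3 - <<'E'
from h import *
o=bot.get_obs();print(o["ee_pos"],jaw(o)[0],o["wrist_force"],o["torque"],o["opening"])
print((np.array([.5200,-.3439,.0601])-o["ee_pos"])*1000,17.65-jaw(o)[0])
c=cam("scene");save(c,"s12.png",(160,180,290,280),6)
E
```

```text
[ 0.52028331 -0.34347993  0.07128115] 17.69084262355302 [ 0.29581592  0.31834597 -0.6349166 ] [-0.07889804 -0.00150205  0.02553079] 0.01972377476355001
[ -0.28331233  -0.4200732  -11.1811543 ] -0.04084262355302215
```

View pics/s12.png

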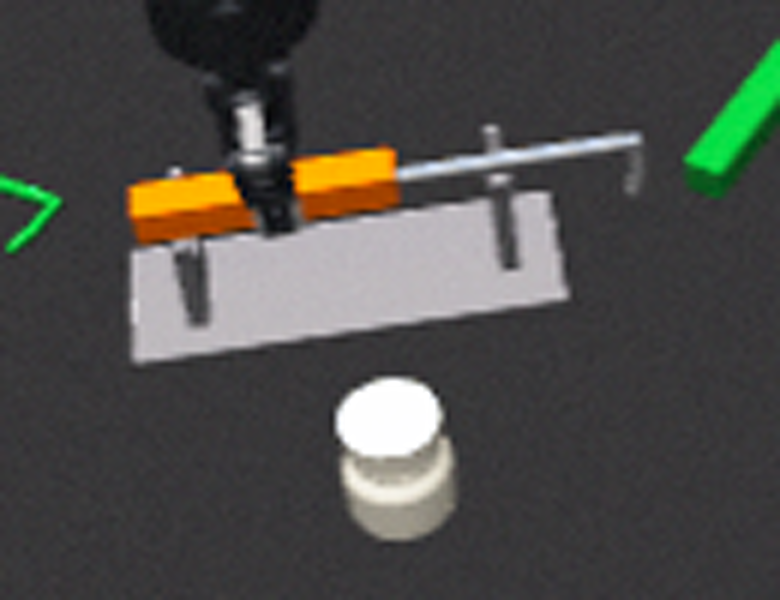

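Shank and handle are between the saddle horns; lowering the rest.

{"method": "jog_arm", "body": {
  "deltas": [
    {"x": -0.2, "y": -0.4, "z": -4, "twist": 0, "fingers": 0},
    {"x": -0.2, "y": -0.4, "z": -8, "twist": 0, "fingers": 0},
    {"x": -0.2, "y": -0.4, "z": -10.5, "twist": 0, "fingers": 0},
    {"x": -0.2, "y": -0.4, "z": -10.5, "twist": 0, "fingers": 0}
  ]
}}

```text
time: 18.35
ee_pos: [0.5201, -0.3441, 0.0608]
tcp_rot: [-147.8, 89.3, 139.9]
wrist_force: [0.4, 1.2, -0.9]
opening: 0.0201
```

{"method": "jog_arm", "body": {
  "deltas": [
    {"x": 0, "y": 0, "z": -0.7, "twist": 0, "fingers": 0},
    {"x": 0, "y": 0, "z": -1.2, "twist": 0, "fingers": 0},
    {"x": 0, "y": 0, "z": -1.2, "twist": 0, "fingers": 0}
  ]
}}

```text
time: 18.65
ee_pos: [0.5202, -0.3441, 0.0603]
tcp_rot: [-148.3, 89.3, 139.4]
wrist_force: [-3.1, 2.5, 3.6]
opening: 0.0201
```

{"method": "jog_arm", "body": {
  "deltas": [
    {"x": 0, "y": 0, "z": 0, "twist": 0, "fingers": 0.4},
    {"x": 0, "y": 0, "z": 0, "twist": 0, "fingers": 0.7},
    {"x": 0, "y": 0, "z": 0, "twist": 0, "fingers": 1},
    {"x": 0, "y": 0, "z": 0, "twist": 0, "fingers": 1},
    {"x": 0, "y": 0, "z": 0, "twist": 0, "fingers": 1},
    {"x": 0, "y": 0, "z": 0, "twist": 0, "fingers": 1},
    {"x": 0, "y": 0, "z": 0, "twist": 0, "fingers": 1}
  ]
}}

```text
time: 19.35
ee_pos: [0.5202, -0.344, 0.0603]
tcp_rot: [-148.3, 89.3, 139.4]
wrist_force: [-0.2, -0.6, 0.1]
opening: 0.0851
```

```bash
python3 - <<'E'
from h import *
o=bot.get_obs();print(o["ee_pos"],jaw(o)[0],o["wrist_force"],o["torque"],o["opening"])
c=cam("scene");save(c,"s13.png",(160,180,290,280),6)
E
```

```text
[ 0.52019085 -0.34401895  0.06027534] 17.679703170485006 [-0.18962428 -0.59833375  0.11653654] [-0.05688058  0.02793608  0.00719357] 0.08514571280590942
```

View pics/s13.png

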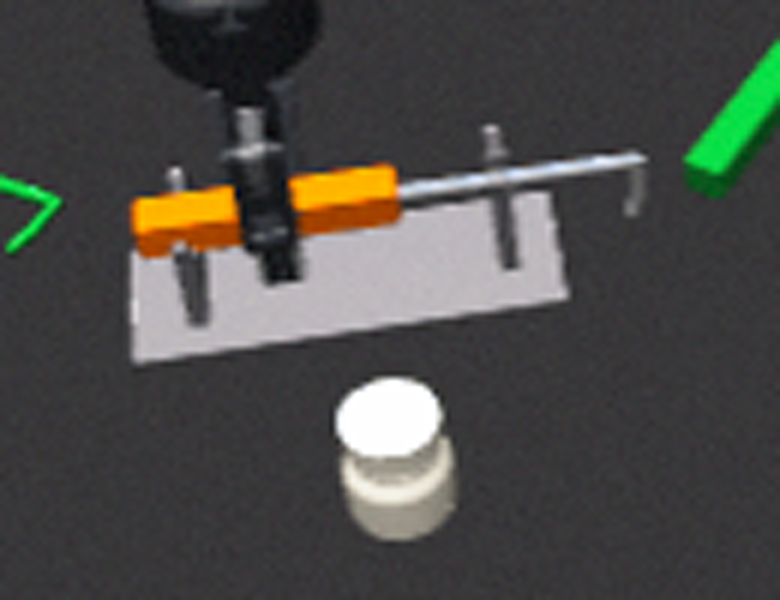

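Hook is back in both saddles; retreat upward and away toward the base for a clear view.

{"method": "jog_arm", "body": {
  "deltas": [
    {"x": 0, "y": 0, "z": 15, "twist": 0, "fingers": 1},
    {"x": 0, "y": 0, "z": 45, "twist": 0, "fingers": 1},
    {"x": 0, "y": 0, "z": 90, "twist": 0, "fingers": 1},
    {"x": 0, "y": 0, "z": 130, "twist": 0, "fingers": 1},
    {"x": -40, "y": 0, "z": 160, "twist": 0, "fingers": 1},
    {"x": -80, "y": 0, "z": 180, "twist": 0, "fingers": 1},
    {"x": -120, "y": -40, "z": 190, "twist": 0, "fingers": 1},
    {"x": -160, "y": -80, "z": 190, "twist": 0, "fingers": 1},
    {"x": -200, "y": -80, "z": 190, "twist": 0, "fingers": 1},
    {"x": -230, "y": -80, "z": 190, "twist": 0, "fingers": 1}
  ]
}}

```text
time: 20.4
ee_pos: [0.2875, -0.425, 0.2515]
tcp_rot: [-144.4, 89.4, 143.1]
wrist_force: [-0.3, -0.5, 0.3]
opening: 0.0855
```

{"method": "jog_arm", "body": {
  "deltas": [
    {"x": -20, "y": 0, "z": 0, "twist": 0, "fingers": 1},
    {"x": -20, "y": 0, "z": 0, "twist": 0, "fingers": 1},
    {"x": -20, "y": 0, "z": 0, "twist": 0, "fingers": 1},
    {"x": -20, "y": 0, "z": 0, "twist": 0, "fingers": 1}
  ]
}}

```text
time: 20.8
ee_pos: [0.2682, -0.425, 0.2519]
tcp_rot: [-144.1, 89.4, 143.5]
wrist_force: [0.2, -0.0, 0.3]
opening: 0.0852
```

```bash
python3 - <<'E'
from m import *
o=bot.get_obs();print(o["time"],o["ee_pos"],o["wrist_force"])
t=cam("top");s=cam("scene");save(s,"s14.png");save(t,"t14.png")
p0=np.array([.5195,-.347,107.6]);dims=(-.065,.06,.011,.011)
ot=(t,comp(omask(t),(360,190),30)); os_=(s,comp(omask(s),(205,215),30))
for q in([ot],[os_]): print(fitbox(q,.055,dims,p0))
for c,n in((t,(174,189)),(s,(376,241))):
    r=ringc(c,n);print(r[:4],unproj(c,[r[:2]],.038) if r[0] else 0)
E
```

```text
20.8 [ 0.26816065 -0.42498379  0.25191856] [ 0.18616116 -0.02151219  0.34474873]
(array([  0.52046147,  -0.34687371, 108.2735693 ]), np.float64(75.9375))
(array([  0.51579466,  -0.34790611, 107.55910564]), np.float64(60.8125))
(np.float64(179.16949152542372), np.float64(187.6271186440678), 59, np.uint64(87)) [[0.55573142 0.1399653  0.038     ]]
(np.float64(375.2826086956522), np.float64(241.3913043478261), 46, np.uint64(78)) [[0.5541419  0.13738792 0.038     ]]
```

View pics/s14.png

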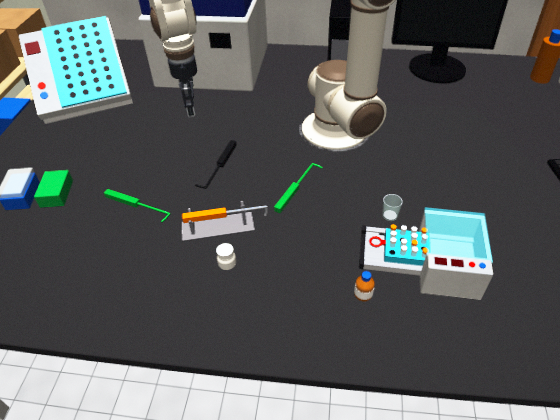

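View pics/t14.png

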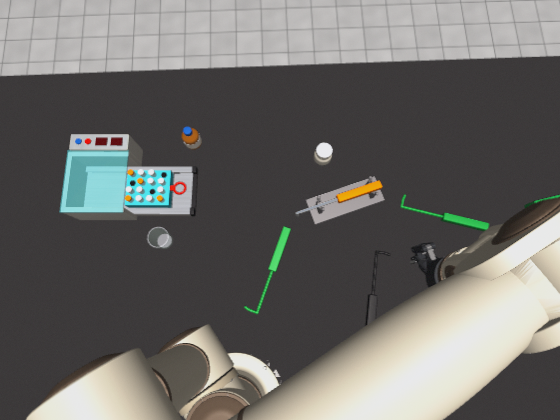

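```bash
python3 -c "
from h import *
print(ticket.job_done(), bot.get_obs()['time'])"
```

```text
the job is handed in; nothing more can be done
the job is handed in; nothing more can be done
```

I drew the tray out to its hidden stop with the hook alone, laid the hook back in its cradle, and handed the job in at about 21 s of the 61 s allowed. No verdict was reported.

- **Pull:** The tray slid at about 3 N. It came to bear after about 92 mm of travel (61 to 92 mm would have been read as early or late; the given range is 60 to 120 mm). I held it there at about 10 N for roughly 1.2 s. The highest wrist force read along the pull was 10.5 N, but I only had readings at the end of each move, not between them.
- **Tray:** After unhooking, both cameras showed the ring 91 to 92 mm out from where it started. The prong's position at the stop, worked out from the arm pose, agrees to about 1–2 mm.
- **Hook:** It lies in both saddles within about 1.5 mm and 0.6° of its first pose. The top and scene cameras disagree by about 4.5 mm on the handle's x, as they did before I moved it, so I compared each camera only with itself.
- **Surroundings:** The reagent bottle, beaker, jar and look-alike hooks show no movement in the last pictures. The arm stands clear with the gripper open.
- **Small deviation:** The gripper tilted by about 0.6° during the pull and kept that tilt. It did not affect laying the hook down.

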